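# Restart the canister filter: open the taps, prime, switch on

### The job

The canister filter has just been cleaned and has to be started again: with closed fingers, first push the flow lever on its head all the way down, then give the round primer at least two full strokes, letting it come fully up after each one, and last switch the pump on by pressing the raised far end of the middle rocker on the three-gang switch box. The two outer rockers are already on and must stay on. This is pressing work only: lift nothing, and leave the other things on the shelf where they stand.

Things in the scene. Friction and masses are not known exactly. Their poses are not given: they have to be found in the camera images.
- canister: Fixed dark grey square canister filter, 166 mm wide, with a head 178 x 178 mm, top 205 mm up. Origin: centre of the underside; x to its back, y to its left, z up; turned up to 0.3 rad. Left or right of the middle, the switch box on the other side. The head carries at its back the tap block (104 mm wide, x +2 to +78 mm, top 240 mm up), at its front left the primer. Two rigid pipes at the back.
- flow_lever (a joint): Flow lever, rad: 0 fully down (level, taps open; firm stop), 0.65 upper stop; starts raised at 0.3 to 0.55, stays where left, moves with 1 to 4 N. A grey paddle 80 mm long from its hinge, 28 wide, 7 thick, pointing to the canister's front (-x) and up. Pressed straight down 50 mm in front of the hinge it goes all the way; when down its top is 5.5 mm above the hinge axis.
- lever_hinge (a point): Middle of the flow lever's hinge axis: in the canister's frame x = +60, y = 0, z = 247 mm. Fixed to the canister, with its axes; the hinge axis is y.
- lever_tip (a point): Middle of the upper edge of the lever's free end, 78 mm from the hinge; moves with the lever.
- primer (a joint): Travel of the primer plunger, m: 0 is fully up (as at the start), 0.018 is its lower stop. A spring lifts it again: about 1.5 N starts it moving, about 4.5 N holds it at the stop.
- primer_top (a point): Centre of the flat top of the primer, an upright round grey plunger 44 mm in diameter; moves with it. At rest 237 mm above the shelf, at canister x = -46, y = +50 mm; pressed fully it is still 5 mm above the 60 mm wide collar around it.
- switch_box: Fixed grey weatherproof switch box lying on its back with three rockers side by side: 84 mm (x) x 210 mm (y) x 54 mm high. Origin: centre of the underside; x points to its far side (away from the robot when not turned), where a conduit leaves it, y to the left, z up. Turned by up to 0.3 rad either way.
- rocker_mid (a joint): Middle rocker (pump), rad: 0 off, 0.30 on; 44 mm wide (y), 52 mm long (x), pivot at mid-length. Starts off: far half (+x of the box) standing up, near half level. Moves with about 2 to 4 N on the far half and stays where it is left, so press it fully home. When on, the far half is level on a firm stop, 57 mm above the shelf.
- rocker_mid_far (a point): Middle of the upper face of the middle rocker's far half, 15 mm from the pivot; about 61 mm above the shelf when off, 57 mm when on. Turns with the rocker.
- rocker_left (a joint): Outer rocker 70 mm to the left (+y of the box) of the middle one, same size and values. Starts on (0.30: far half level, near half standing up) and must stay on.
- rocker_right (a joint): Outer rocker 70 mm to the right (-y of the box) of the middle one, same size and values. Starts on and must stay on.
- amber_jar: Bystander: amber glass screw-top jar, 62 mm across, 85 mm high, standing in the middle between filter and switch box. Origin: centre of the underside.
- dropper_bottle: Bystander: white dropper bottle, 38 mm across, 105 mm high, standing behind the jar. Origin: centre of the underside.
- scraper: Bystander: pale green algae scraper handle lying on the raised board, about 235 mm long (its y), 14 mm high. Origin: underside, near mid-length.
- feeding_cone: Bystander: red plastic feeding cone, 80 mm across the rim, 66 mm high, on the narrow raised board (top 60 mm) at the back. Origin: 2 mm above its foot.
- bio_ball_pot: Bystander: grey ceramic pot of bio balls, 94 mm across, 85 mm high, on the raised board. Origin: centre of the underside.
- tweezer: Bystander: curved steel tweezer lying in front of the jar between filter and switch box, 180 mm long (its y), 6 mm high. Origin: underside near mid-length.
- measuring_cup: Bystander: white plastic measuring cup, 64 mm across, 70 mm high, on the raised board. Origin: centre of the underside.

How it is judged (in metres and radians):
On the way, in this order (a step that is already met when the one before it is completed fails the run):
1. the flow lever is pushed fully down (value of joint flow_lever below 0.08 rad), for 0.1 s.
2. first full stroke of the primer (value of joint primer above 0.014 m), for 0.05 s.
3. the primer comes fully up again (value of joint primer below 0.003 m), for 0.05 s.
4. second full stroke of the primer (value of joint primer above 0.014 m), for 0.05 s.
5. the primer comes fully up again (value of joint primer below 0.003 m), for 0.05 s.
6. the middle rocker is switched on (value of joint rocker_mid above 0.25 rad), for 0.1 s.
At the end, for the whole second after the job is handed in: The flow lever is down (within 0.08 rad of level), the primer has had at least two strokes of 14 mm or more after that and is up again (within 3 mm), all three rockers are on (over 0.25 rad), and every loose thing is within 15 mm of where it stood (value of joint flow_lever below 0.08 rad and value of joint primer below 0.003 m and value of joint each of rocker_mid, rocker_left, rocker_right above 0.25 rad and distance of each of amber_jar, dropper_bottle, scraper, feeding_cone, bio_ball_pot, tweezer, measuring_cup from where it was at the start of the episode below 0.015 m); the robot touches nothing.
It fails at once if the primer is worked (over 9 mm) while the flow lever is still up (value of joint primer above 0.009 m and value of joint flow_lever above 0.2 rad).
It fails at once if the pump is switched on while the flow lever is still up (value of joint each of rocker_mid, flow_lever above 0.2 rad).
It fails at once if the pump is switched on while the primer is held down (value of joint rocker_mid above 0.2 rad and value of joint primer above 0.009 m).
It fails at once if an outer rocker is switched off (value of joint any of rocker_left, rocker_right below 0.15 rad).
It fails at once if a loose thing on the shelf is lifted, carried or pushed away (15 mm) (distance of any of amber_jar, dropper_bottle, scraper, feeding_cone, bio_ball_pot, tweezer, measuring_cup from where it was at the start of the episode above 0.015 m).
It also fails if it takes over 53 s, if anything falls off the work surface, if the arm or the gripper's body presses on something with over 40 N, if the wrist force passes 120 N, or if a joint passes its speed limit or range.

### The arm

A 7-joint arm with a two-finger parallel gripper is mounted at the origin on the work surface. World frame = base frame: x ahead of the robot, y to its left, z up, the work surface at z = 0. Lengths are in mm, angles in rad, forces in N, time in s.
With the tool pointing down it reaches from about 400 to 900 mm from the base axis. Payload 5.5 kg.
Tool frame: the origin (TCP) lies at the very end of the fingers, on their centre line; the grasp point (between the pads) lies ctrl.pinch_z behind it (ctrl.pinch_z is the distance from the TCP to the grasp point, in mm); z points along the fingers, y is the direction in which the jaws open and shut (so a half turn about z gives the same grasp; the last joint's range is limited). The gripper opens to 85 mm and grips with 20 to 120 N. Pads are 22 mm wide; open, the fingers measure 114 mm over their backs; the gripper's body (76 mm by 85 mm) begins 54 mm behind the grasp point. The pads swing forward as they close: fully open they stand 13 mm farther back than shut.
Start: joints at [-0.974, 0.501, -0.427, 1.55, 0.221, 1.138, -0.21], TCP at [212.926, 614.136, 231.31] pointing down, gripper open.
Joint ranges: [-2.88, 2.88], [-0.31, 2.03], [-1.54, 1.56], [0.2, 2.42], [-1.41, 4.55], [0.19, 2.02], [-2.57, 2.57]. Speed limits (rad/s): [2.57, 2.57, 3.14, 3.14, 3.14, 3.14, 3.14].

### API

Orientations are given as a unit quaternion [w, x, y, z].
In Python, from workcell import ctrl, claw, imaging gives the robot as it stands. Calls block until the motion is done:
- ctrl.move_pose(position, orientation): joint-space move of the TCP to a pose.
- ctrl.line_to(position, orientation=None, vel=150, max_force=None): straight line of the TCP; orientation=None keeps the orientation; vel is the mean speed in mm/s. With max_force (N) it stops when the force on the tool has changed by that much, and returns True; else False.
- ctrl.move_j(angles): joint-space move.
- claw.move_gripper(opening, newtons=None): finger opening in mm; newtons is the grip in N (None keeps the last); returns when the fingers have stopped.
- ctrl.pause(seconds).
- ctrl.ik(position, orientation): joint angles nearest the present ones, or None.
- imaging.get_image(name): name is "side" or "top"; returns (picture, depth): 420x560x3 uint8, blue, green, red; 420x560 float32, mm along the optical axis (not along the pixel's ray), 0 where there is no reading.
- imaging.camera_info(name): a dict with "vfov" (degrees; the focal length in pixels is half the picture's height over the tangent of half this angle, whatever the lens; pixels are square), "cx", "cy" (the principal point, pixels), "pose" (4x4, takes a point from camera to world coordinates). Camera axes: x right, y down, z forward; pixel columns grow to the right and rows downward; lengths in mm; the calibration is good to about 2 mm. A picture is of the moment at which its call begins. camera_info takes no time and is no camera call.
A pose or a line that the arm cannot do raises ctrl.PlanningError and nothing moves.
- ctrl.hand_in(): hands the job in, once; it reports no verdict.
Readings, each from a call of its own:
- ctrl.current_time_s(): time.
- ctrl.current_joint_positions(): joint angles.
- ctrl.current_qvel(): joint speeds.
- ctrl.current_joint_torque(): joint torques, N m.
- ctrl.current_ee_pos(): TCP position.
- ctrl.current_eef_rot(): TCP orientation.
- ctrl.current_force(): force on the tool from outside, world axes, zero at the start.
- ctrl.current_ft_torque(): the same for the moment, N m.
- ctrl.current_opening(): finger opening in mm.
Only numpy, scipy, OpenCV 4.12 (cv2) and the standard library are available. Lean on these libraries where they do the work, as an engineer would, in place of code of your own. Each camera call takes 0.05 s, during which the arm holds its last target.

## Working session

There is one attempt and no reset: what is moved stays moved. The work goes in short steps, each a Python script; the robot and the scene stay as the last script left them, time stands still between calls to the robot, and variables do not carry over. Pictures are saved under pics/ and viewed, and the job is handed in when it is done.

```bash
mkdir -p pics; ls
python3 - <<'E'
from workcell import ctrl, claw, imaging
import cv2, numpy as np
for n in ("side","top"):
    im,d=imaging.get_image(n); cv2.imwrite(f"pics/{n}0.png",im); np.savez(f"{n}0.npz",im=im,d=d)
    i=imaging.camera_info(n); print(n,i, (d>0).mean())
print(ctrl.current_time_s(), ctrl.current_eef_rot(), ctrl.pinch_z)
E
```

```text
pics
side {'vfov': 54.61279809616269, 'cx': 277.95145926128504, 'cy': 208.20849212413523, 'pose': array([[ 8.53406736e-01, -3.20054385e-01,  4.11414794e-01,
         2.77830955e+02],
       [-5.20943766e-01, -4.96848781e-01,  6.94088525e-01,
        -5.59972880e+02],
       [-1.77351371e-02, -8.06663796e-01, -5.90744434e-01,
         6.65713789e+02],
       [ 0.00000000e+00,  0.00000000e+00,  0.00000000e+00,
         1.00000000e+00]])} 0.9959013605442177
top {'vfov': 49.39270295695372, 'cx': 278.60000243186846, 'cy': 203.58620106220337, 'pose': array([[-7.98438871e-03, -9.85834161e-01,  1.67532854e-01,
         4.25665312e+02],
       [-9.99891249e-01,  9.94833713e-03,  1.08867613e-02,
         2.19799217e+01],
       [-1.23992145e-02, -1.67427710e-01, -9.85806381e-01,
         1.12368913e+03],
       [ 0.00000000e+00,  0.00000000e+00,  0.00000000e+00,
         1.00000000e+00]])} 0.9959013605442177
0.1 [-1.72148935e-04  1.66109122e-01  9.86107010e-01 -8.33216534e-04] 18.700000000000003
```

View pics/side0.png

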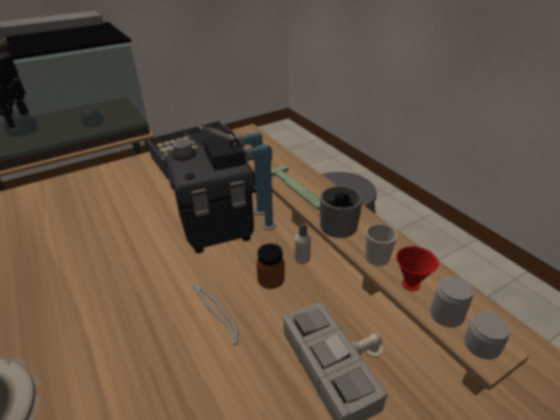

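View pics/top0.png

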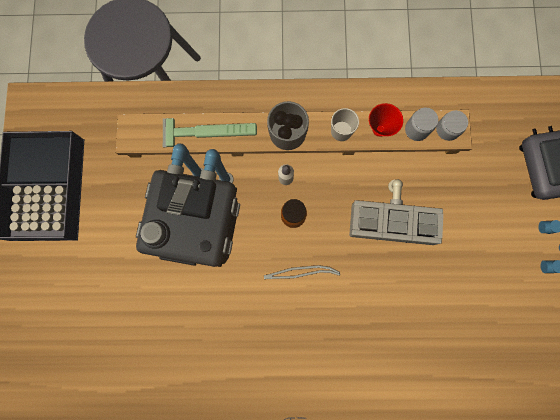

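The side view shows the canister at about (210,190), the lever raised near (222,135), the primer near (185,150), and the switch box near (332,360), with its middle rocker's bright raised half near (333,345). In the top view, the primer is at (153,233), the lever at (182,197), the box at (397,222), and the arm is out of frame. I'll enlarge the parts I need.

```bash
cat > h.py <<'E'
import numpy as np, cv2
from workcell import ctrl, claw, imaging
def cam(n):
    i=imaging.camera_info(n); f=210/np.tan(np.radians(i["vfov"]/2)); return f,i["cx"],i["cy"],np.array(i["pose"])
def ray(n,u,v):
    f,cx,cy,P=cam(n); d=P[:3,:3]@np.array([(u-cx)/f,(v-cy)/f,1.]); return P[:3,3],d
def onz(n,u,v,z):
    o,d=ray(n,u,v); return o+d*(z-o[2])/d[2]
def tri(a,b):
    (o1,d1),(o2,d2)=ray("top",*a),ray("side",*b)
    s=np.linalg.lstsq(np.c_[d1,-d2],o2-o1,rcond=None)[0]
    p,q=o1+s[0]*d1,o2+s[1]*d2; return (p+q)/2,np.linalg.norm(p-q)
def proj(n,p):
    f,cx,cy,P=cam(n); c=P[:3,:3].T@(np.asarray(p,float)-P[:3,3]); return np.array([cx+f*c[0]/c[2],cy+f*c[1]/c[2]])
def cloud(n,d):
    f,cx,cy,P=cam(n); v,u=np.indices(d.shape); c=np.stack([(u-cx)/f*d,(v-cy)/f*d,d],-1); return c@P[:3,:3].T+P[:3,3]
def crop(im,u0,v0,w,h,s,name):
    c=im[v0:v0+h,u0:u0+w]; c=(255*(c/255.)**.5).astype(np.uint8); cv2.imwrite(name,cv2.resize(c,None,fx=s,fy=s,interpolation=cv2.INTER_CUBIC))
E
python3 - <<'E'
from h import *
t=np.load("top0.npz");s=np.load("side0.npz")
crop(t["im"],125,135,130,145,4,"pics/t_can.png");crop(t["im"],335,165,120,90,6,"pics/t_box.png")
crop(s["im"],140,110,140,145,4,"pics/s_can.png");crop(s["im"],270,295,130,125,4,"pics/s_box.png")
for n,a in(("top",t),("side",s)):
    C=cloud(n,a["d"])
    for u,v in ([(153,233),(397,230),(370,330),(290,330)] if n=="top" else [(185,150),(100,300),(200,380)]): print(n,u,v,C[v,u].round(1))
E
```

```text
top 153 233 [520.5 277.8 237. ]
top 397 230 [ 541.6 -243.    55.8]
top 370 330 [ 309.4 -180.7   -0.7]
top 290 330 [310.7   9.7  -0.5]
side 185 150 [522.1 263.8 226.7]
side 100 300 [248.1 145.1  -0.3]
side 200 380 [ 358.6 -141.3    0.4]
```

View pics/t_can.png

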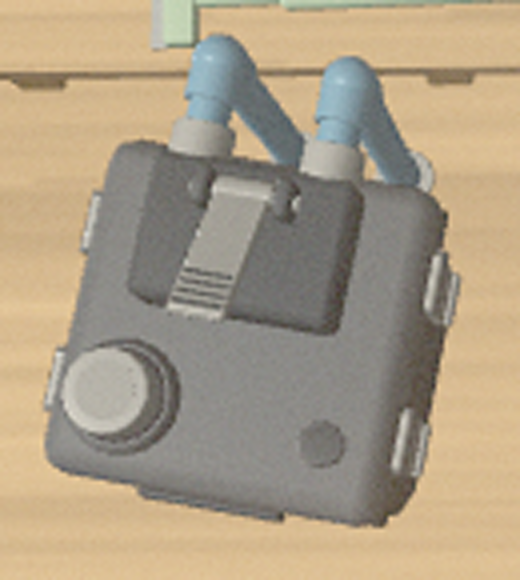

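View pics/t_box.png

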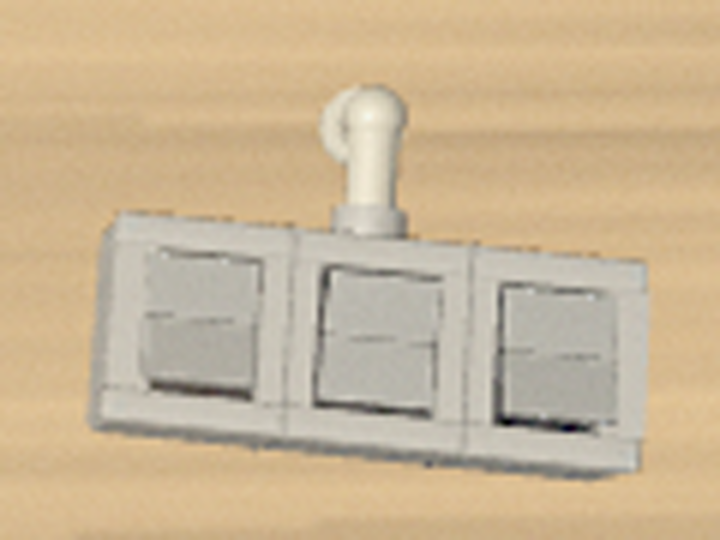

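View pics/s_can.png

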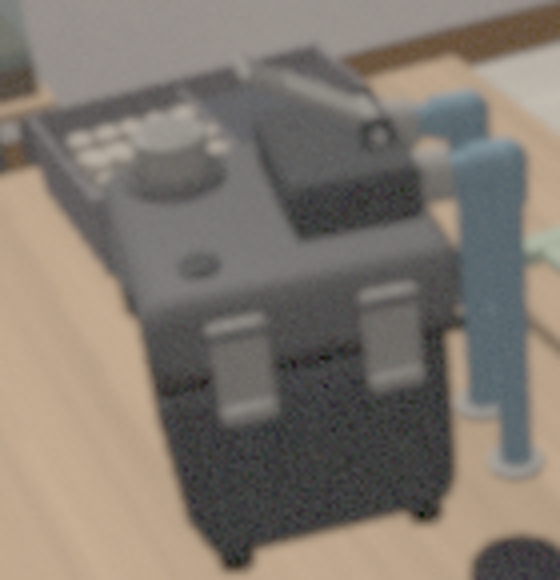

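View pics/s_box.png

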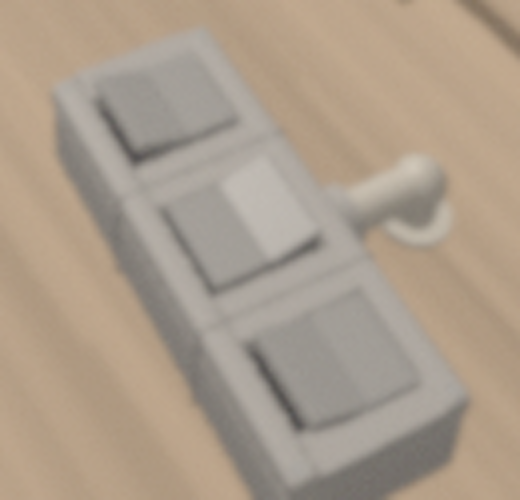

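Run:
```python
from h import *
t=np.load("top0.npz");s=np.load("side0.npz")
cv=lambda c,o,k:((c[0]+.5)/k-.5+o[0],(c[1]+.5)/k-.5+o[1])
T=lambda x,y:cv((x,y),(125,135),4); S=lambda x,y:cv((x,y),(140,110),4)
TB=lambda x,y:cv((x,y),(335,165),6); SB=lambda x,y:cv((x,y),(270,295),4)
for nm,a,b in [("primer",T(105,387),S(168,138)),("hinge R knob",T(289,204),S(378,132)),("tip",T(199,311),S(246,69)),
  ("rm far edge",TB(383,271),SB(292,197)),("rm pivot",TB(377,338),SB(239,223)),("rm near edge",TB(372,408),SB(190,250))]:
    p,e=tri(a,b); print(nm,p.round(1),"gap",round(e,1))
print("primer onz237",onz("top",*T(105,387),237).round(1),onz("side",*S(168,138),237).round(1))
for nm,box,zr in [("can",(120,130,260,290),(196,212)),("swbox",(335,165,455,260),(46,70))]:
    C=cloud("top",t["d"]); m=np.zeros(t["d"].shape,bool); m[box[1]:box[3],box[0]:box[2]]=1
    q=C[m&(C[...,2]>zr[0])&(C[...,2]<zr[1])]
    # drop outliers via opening
    mm=(m&(C[...,2]>zr[0])&(C[...,2]<zr[1])).astype(np.uint8); n,l,st,_=cv2.connectedComponentsWithStats(mm)
    k=1+st[1:,4].argmax(); q=C[l==k]; print(nm,len(q),np.median(q[:,2]),cv2.minAreaRect(q[:,:2].astype(np.float32)))
C=cloud("top",t["d"])
q=C[150:270,125:245].reshape(-1,3); pr=q[(abs(q[:,2]-237)<4)&(np.hypot(q[:,0]-518,q[:,1]-280)<32)]; print("primer cloud",len(pr),cv2.minEnclosingCircle(pr[:,:2].astype(np.float32)),pr.mean(0))
# pixel colours of lever column depth
lv=q[q[:,2]>243.]; print("above243",len(lv)); 
for x in np.arange(540,700,10):
    w=lv[(lv[:,0]>=x)&(lv[:,0]<x+10)]
    if len(w): print(x,len(w),w.mean(0).round(1))
```

```text
primer [523.3 283.5 233. ] gap 1.8
hinge R knob [612.2 190.9 250.9] gap 2.1
tip [553.2 223.8 291.3] gap 1.4
rm far edge [ 588.1 -247.3   59.8] gap 1.9
rm pivot [ 562.  -244.2   57.5] gap 1.8
rm near edge [ 536.1 -242.1   55.2] gap 1.1
primer onz237 [523.7 282.1 237. ] [520.2 275.8 237. ]
can 4301 203.94239849240762 ((557.7151489257812, 224.1349639892578), (174.85491943359375, 174.2475128173828), 79.18740844726562)
swbox 3082 55.023642847875635 ((562.7417602539062, -245.92523193359375), (210.74728393554688, 85.13587951660156), 83.76191711425781)
primer cloud 364 ((522.41845703125, 281.55584716796875), 21.649980545043945) [522.07635098 281.42230962 236.70053889]
above243 730
540 7 [549.6 217.2 288.9]
550 78 [555.4 224.  290.2]
560 79 [565.4 222.2 283.7]
570 70 [574.9 220.3 277.8]
580 82 [584.8 218.3 271.7]
590 67 [594.9 216.4 266. ]
600 101 [605.4 210.7 258.3]
610 135 [615.2 212.2 254.8]
620 63 [623.3 221.1 254. ]
630 2 [630.1 234.7 254.8]
```

The depth cloud, the ray intersections and the nominal geometry agree to within a few mm. The canister is at (557.7, 224.1) with yaw −0.189, and the box at (562.7, −245.9) with yaw −0.109. I'll press the lever first.

```bash
cat >> h.py <<'E'
def R2(a): return np.array([[np.cos(a),-np.sin(a)],[np.sin(a),np.cos(a)]])
CAN=(np.array([557.7,224.1]),-0.189); BOX=(np.array([562.5,-245.5]),-0.109)
def at(fr,x,y,z): return [*(fr[0]+R2(fr[1])@np.array([x,y])),z]
def down(fr): b=-fr[1]/2; return [0,np.sin(b),np.cos(b),0]
def st(m): print(m,round(ctrl.current_time_s(),2),np.round(ctrl.current_ee_pos(),1),"F",np.round(ctrl.current_force(),1))
E
python3 - <<'E'
from h import *
q=down(CAN)
claw.move_gripper(0); st("closed")
for p in (at(CAN,10,0,330),at(CAN,10,0,252),at(CAN,-46,50,219),): print(ctrl.ik(p,q) is not None)
print(ctrl.ik(at(BOX,16,0,57),down(BOX)) is not None, ctrl.current_opening())
p=ctrl.current_ee_pos(); ctrl.line_to([p[0],p[1],370],vel=200); st("up")
ctrl.move_pose(at(CAN,10,0,330),q); st("above lever")
print(ctrl.line_to(at(CAN,10,0,262),vel=60,max_force=25)); st("part")
print(ctrl.line_to(at(CAN,10,0,249),vel=25,max_force=14)); st("pressed")
ctrl.pause(.2); st("held")
ctrl.line_to(at(CAN,10,0,320),vel=120); st("lifted")
im,d=imaging.get_image("top"); 
crop(im,125,135,130,145,4,"pics/t_can1.png")
im,d=imaging.get_image("side"); crop(im,140,80,140,145,4,"pics/s_can1.png"); st("")
E
```

```text
closed 0.87 [212.9 614.1 231.3] F [0.1 0.3 0.4]
True
True
True
True -0.07651468298284493
up 1.71 [212.9 613.5 368.7] F [-0.6  0.2 -0.7]
above lever 3.62 [566.9 223.9 330.1] F [0.3 0.6 0.3]
False
part 4.91 [567.8 222.2 262.3] F [-0.7  0.3 -0.2]
True
pressed 5.36 [567.5 222.5 252.5] F [-1.6 -0.3  8.1]
held 5.56 [567.5 222.5 252.5] F [-1.6 -1.1  6.3]
lifted 6.28 [567.1 222.  319.1] F [0.4 0.7 0.2]
 6.38 [566.9 221.9 318.6] F [-0.1  0.2 -0.3]
```

View pics/s_can1.png

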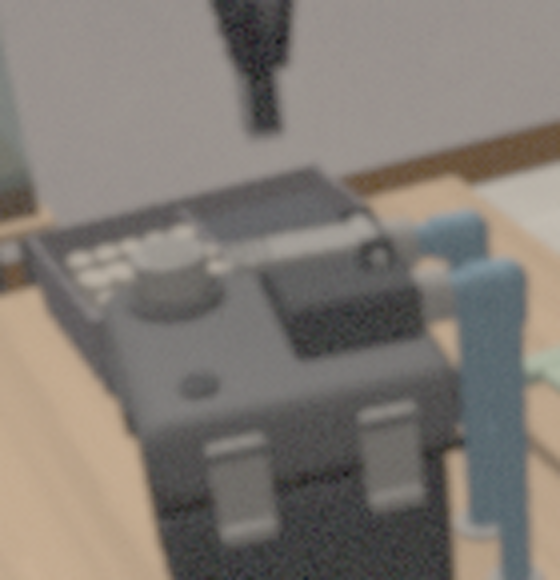

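The lever now lies level, from about (230,255) to (380,235) in the crop. The firm stop came at z = 252.5, which is the expected height. Next is the primer.

Run:
```python
from h import *
q=down(CAN)
ctrl.line_to(at(CAN,-46,50,250),vel=120); st("above primer")
for k in range(2):
    print(ctrl.line_to(at(CAN,-46,50,216),vel=40,max_force=14)); st("down"); ctrl.pause(.15); st("held")
    ctrl.line_to(at(CAN,-46,50,250),vel=60); ctrl.pause(.2); st("up")
ctrl.line_to(at(CAN,-46,50,330),vel=150)
im,d=imaging.get_image("side"); crop(im,140,80,140,145,4,"pics/s_can2.png")
C=cloud("side",d); c=proj("side",at(CAN,-46,50,237)).round().astype(int); print(c,C[c[1]-2:c[1]+3,c[0]-3:c[0]+4].reshape(-1,3).mean(0).round(1)); st("")
```

```text
above primer 7.39 [522.8 281.4 250.6] F [ 0.  -0.6  0.2]
True
down 8.15 [522.4 281.8 219.1] F [-1.4 -1.3  7.3]
held 8.3 [522.4 281.8 219.1] F [-1.8 -0.8  7. ]
up 9.18 [521.6 281.7 249.4] F [-1.2 -0.3 -0. ]
True
down 9.93 [522.2 282.  219.1] F [-1.9 -0.7  6.8]
held 10.08 [522.2 282.  219.1] F [-1.1 -1.3  7.3]
up 10.96 [521.6 281.7 249.4] F [ 0.3  0.6 -0. ]
[181 143] [520.5 280.2 237.9]
 11.69 [521.3 281.4 328.6] F [ 0.3  0.2 -0.8]
```

View pics/s_can2.png

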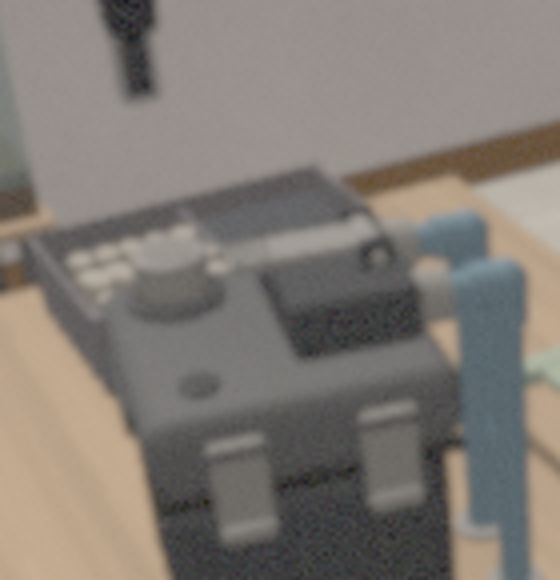

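Both strokes reached the stop at z = 219.1. The primer is up again, its top reading 237.9 at about (168,248) in the crop, and the lever is still level. Now the rocker.

Run:
```python
from h import *
q=down(BOX)
ctrl.move_pose(at(BOX,16,0,330),q); st("above box hi")
ctrl.line_to(at(BOX,16,0,80),vel=180); st("above rocker")
print(ctrl.line_to(at(BOX,16,0,54),vel=20,max_force=16)); st("pressed"); ctrl.pause(.3); st("held")
ctrl.line_to(at(BOX,16,0,250),vel=150)
ctrl.line_to(at(BOX,-100,0,330),vel=200); st("clear")
for n in("top","side"):
    im,d=imaging.get_image(n); np.savez(n+"1.npz",im=im,d=d); cv2.imwrite(f"pics/{n}_end.png",im)
    crop(im,*((335,165,120,90,6) if n=="top" else (270,295,130,125,4)),f"pics/{n}_box_end.png")
```

```text
above box hi 13.62 [ 579.1 -245.3  330. ] F [ 0.4 -0.6 -0.1]
above rocker 15.16 [ 579.3 -247.6   81.2] F [ 1.1 -0.3  1.3]
True
pressed 16.27 [ 579.6 -247.4   57.1] F [-1.4 -0.1  5. ]
held 16.57 [ 579.6 -247.4   57.1] F [-0.8 -0.1  5. ]
clear 18.88 [ 463.5 -234.4  329.3] F [ 0.5  0.2 -0.5]
```

View pics/side_box_end.png

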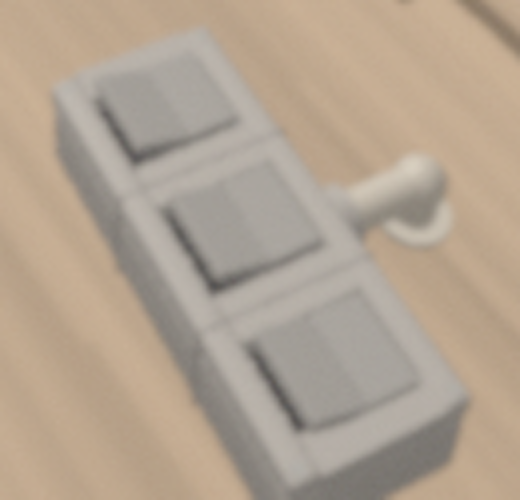

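View pics/top_end.png

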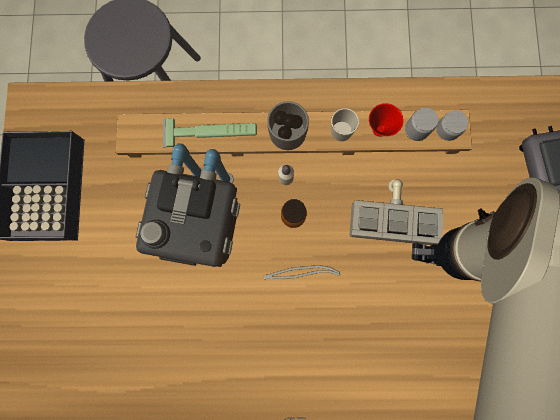

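In the side crop all three rockers look the same: far half level, near half raised, with the middle one at about (245,225). In the top view every bystander is where it was and the lever lies down. I'll hand in.

Run:
```python
from h import *
ctrl.hand_in(); st("done")
```

```text
the job is handed in; nothing more can be done
the job is handed in; nothing more can be done
```

The filter is started again and the job is handed in; the last reading before that was about 19 s on the robot's clock, against a limit of 53 s. No verdict is reported.

With closed fingers I did the three steps in order:
- **Flow lever:** pushed down until it met its stop at z = 252.5 mm, the expected height. It looks level in the later pictures.
- **Primer:** two full strokes, each ending at z = 219.1 mm, about 17.9 mm of travel. It came up after each one; its top read 237.9 mm after the second.
- **Middle rocker:** far end pressed home until it stopped at z = 57.1 mm. In the last pictures all three rockers look the same (on).

By eye, the bystanders are where they stood at the start, and the arm was parked clear of everything. I did not measure their positions to the millimetre.

No final check failed. One early measurement disagreed: the primer centre I picked by hand in the side view was about 7 mm off the top-view value. I took that as a poor pick on the blurred ellipse and used the depth and top-view position, which the contact heights then fitted.

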